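# Put the piled-up small weights away in their holders

### The job

The small weights have been left in two piles on the gym bench. Take the piles apart and put every piece away in the pine holder made for its shape and size: the oblong slab, the large disc, the hexagonal weight and the small disc each lying flat inside its own recess, and the collar flat on the round base with the post through it. Set each one down gently, do not let any of them drop or tumble, and leave all five released and at rest.

Things in the scene. Friction and masses are not known exactly. Their poses are not given: they have to be found in the camera images.
- slab: Oblong bright steel add-on weight with two dark dots on top, 56 (its x) by 90 (its y) by 20 high (mm), 0.6 to 0.9 kg. Origin: centre of its underside. Always the bottom of a pile, lying on a round 3 mm cork mat (diameter 112). It starts in one of two piles.
- big_disc: Large round dark iron weight, diameter 68, 20 high (mm), 0.4 to 0.65 kg. Origin: centre of its underside. Always the bottom of a pile, lying on a round 3 mm cork mat (diameter 112). It starts in one of two piles.
- hex_plate: Hexagonal bright steel weight, 46 across flats (one pair of flats faces its +x and -x, the others every 60 degrees), 53 across corners, 18 high (mm), about 0.26 kg. Origin: centre of its underside. Lies second in a pile, on the slab or the large disc, either pile. It starts in one of two piles.
- collar: Plain aluminium bar collar: a ring of outer diameter 50, bore 26, 18 high (mm), about 0.2 kg. Origin: on its axis, in its underside. Lies second in the other pile from the hexagonal weight, on the slab or the large disc. It starts in one of two piles.
- small_disc: Small round dark iron weight, diameter 34, 18 high (mm), about 0.13 kg. Origin: centre of its underside. Lies on top of one pile (three high), on the hexagonal weight or the collar. It starts in one of two piles.
- slab_holder: Low pine holder with a grey felt floor and an oblong recess 74 (its x) by 108 (its y); outside 90 by 124. Recess floor 8 above the work surface, lip 12 above it (the recess is 4 deep). Fixed to the work surface (origin on it, at the centre of the underside, z up); at any of five places. Sizes in mm.
- big_disc_holder: Low pine holder with a grey felt floor and the larger round recess, diameter 86 (outside 100), floor 8 above the work surface, lip 12 above it. Fixed to the work surface (origin on it, at the centre of the underside, z up); at any of five places. Sizes in mm.
- hex_holder: Low pine holder with a grey felt floor and a hexagonal recess, 64 across flats (outside 78), floor 8 above the work surface, lip 12 above it; the hexagonal weight fits at any yaw. Fixed to the work surface (origin on it, at the centre of the underside, z up); at any of five places. Sizes in mm.
- collar_holder: Round pine base, diameter 72, 8 high, flat top with no lip, with an upright pine post of diameter 10 in its middle that stands 18 above the base (26 above the work surface). Fixed to the work surface (origin on it, at the centre of the underside, z up); at any of five places. Sizes in mm.
- small_disc_holder: Low pine holder with a grey felt floor and the smaller round recess, diameter 52 (outside 66), floor 8 above the work surface, lip 12 above it. Fixed to the work surface (origin on it, at the centre of the underside, z up); at any of five places. Sizes in mm.

How it is judged:
At the end, for the whole second after the job is handed in: Each piece lies flat (tilt under 0.1 rad, underside 5 to 10.5 mm above the holder's underside) in its own holder, its centre within 12 mm of the holder's (14 mm for the slab, whose long side is within 0.32 rad of the recess's), and at rest (under 0.02 m/s) (horizontal distance between slab and slab_holder below 0.014 m and z of slab in the frame of slab_holder between 0.005 and 0.0105 m and angle between each of slab, big_disc, hex_plate, collar, small_disc's own z axis and vertical below 0.1 rad and linear speed of each of slab, big_disc, hex_plate, collar, small_disc below 0.02 m/s and horizontal distance between big_disc and big_disc_holder below 0.012 m and z of big_disc in the frame of big_disc_holder between 0.005 and 0.0105 m and horizontal distance between hex_plate and hex_holder below 0.012 m and z of hex_plate in the frame of hex_holder between 0.005 and 0.0105 m and horizontal distance between collar and collar_holder below 0.012 m and z of collar in the frame of collar_holder between 0.005 and 0.0105 m and horizontal distance between small_disc and small_disc_holder below 0.012 m and z of small_disc in the frame of small_disc_holder between 0.005 and 0.0105 m and angle between the y axis of slab and the y axis of slab_holder, either way round below 0.32 rad); the robot touches nothing.
It fails at once if a weight drops or tumbles: it moves faster than 0.7 m/s (a fall of about 25 mm) while the fingers do not touch it ((linear speed of slab above 0.7 m/s and contact force between the fingers and slab below 0.05 N) or (linear speed of big_disc above 0.7 m/s and contact force between the fingers and big_disc below 0.05 N) or (linear speed of hex_plate above 0.7 m/s and contact force between the fingers and hex_plate below 0.05 N) or (linear speed of collar above 0.7 m/s and contact force between the fingers and collar below 0.05 N) or (linear speed of small_disc above 0.7 m/s and contact force between the fingers and small_disc below 0.05 N)).
It also fails if it takes over 115 s, if anything falls off the work surface, if the arm or the gripper's body presses on something with over 40 N, if the wrist force passes 120 N, or if a joint passes its speed limit or range.

### The arm

A 7-joint arm with a two-finger parallel gripper is mounted at the origin on the work surface. World frame = base frame: x ahead of the robot, y to its left, z up, the work surface at z = 0. Lengths are in m, angles in rad, forces in N, time in s.
With the tool pointing down it reaches from about 0.425 to 0.95 m from the base axis. Payload 4.7 kg.
Tool frame: the origin (TCP) lies between the finger pads; the fingertips stand 25 mm ahead of it and the grasp point (between the pads) lies 6 mm ahead of it; x points along the fingers, z is the direction in which the jaws open and shut, and the axes are right-handed (so a half turn about x gives the same grasp; the last joint's range is limited). The gripper opens to 85 mm and grips with 20 to 120 N. Pads are 22 mm wide; open, the fingers measure 114 mm over their backs; the gripper's body (76 mm by 85 mm) begins 54 mm behind the grasp point. The pads swing forward as they close: fully open they stand 13 mm farther back than shut.
Start: joints at [1.222, 0.469, -0.049, 1.532, 0.024, 1.141, -0.082], TCP at [0.212, -0.641, 0.256] pointing down, gripper open.
Joint ranges: [-2.59, 2.59], [-0.33, 1.99], [-1.39, 1.29], [0.1, 2.45], [-1.04, 4.18], [0.21, 1.99], [-2.66, 2.66]. Speed limits (rad/s): [2.57, 2.57, 3.14, 3.14, 3.14, 3.14, 3.14].

### API

Orientations are given as a 3x3 rotation matrix whose columns are the frame's x, y, z axes.
In Python, from rig import * gives the robot as it stands. Calls block until the motion is done:
- movep(position, orientation): joint-space move of the TCP to a pose.
- move_l(position, attitude=None, feed=0.15, until_force=None): straight line of the TCP; attitude=None keeps the orientation; feed is the mean speed in m/s. With until_force (N) it stops when the force on the tool has changed by that much, and returns True; else False.
- move_joints(angles): joint-space move.
- command_gripper(opening, newtons=None): finger opening in m; newtons is the grip in N (None keeps the last); returns when the fingers have stopped.
- sleep(seconds).
- inverse_kinematics(position, orientation): joint angles nearest the present ones, or None.
- sense(): the state.
- camera(name): name is "scene" or "side" or "wrist"; returns (picture, depth): 480x640x3 uint8, red, green, blue; 480x640 float32, m along the optical axis (not along the pixel's ray), 0 where there is no reading.
- camera_params(name): a dict with "K" (3x3 intrinsics, pixels), "position" and "rotation" of the camera in the world; the wrist camera has in their place "tool_from_camera" (4x4, takes a point from camera to tool coordinates, whose origin is the TCP and whose axes are the tool frame's). Camera axes: x right, y down, z forward; pixel columns grow to the right and rows downward; lengths in m; the calibration is good to about 2 mm. A picture is of the moment at which its call begins: read the wrist's pose just before it. camera_params takes no time and is no camera call.
A pose or a line that the arm cannot do raises Unreachable and nothing moves.
- finish_job(): hands the job in, once; it reports no verdict.
The state is a dict: "time_s": time; "joint_pos": joint angles; "qd": joint speeds; "joint_efforts": joint torques, N m; "position": TCP position; "tcp_rot": TCP orientation; "wrist_force": force on the tool from outside, world axes, zero at the start; "ft_torque": the same for the moment, N m; "finger_gap": finger opening in m.
Only numpy, scipy, OpenCV 4.12 (cv2) and the standard library are available. Lean on these libraries where they do the work, as an engineer would, in place of code of your own. Each camera call takes 0.05 s, during which the arm holds its last target. There are 200 camera calls.

## Working session

There is one attempt and no reset: what is moved stays moved. The work goes in short steps, each a Python script; the robot and the scene stay as the last script left them, time stands still between calls to the robot, and variables do not carry over. Pictures are saved under pics/ and viewed, about 12 in all and at most 16, crops included, and the job is handed in when it is done.

```bash
ls; mkdir -p pics
python3 - <<'E'
from rig import *
import cv2,numpy as np
for n in ["scene","side"]:
    p,d=camera(n); np.savez(f"{n}0.npz",p=p,d=d)
    cv2.imwrite(f"pics/{n}0.png",p[:,:,::-1]); c=camera_params(n); print(n,c)
print(camera_params("wrist")); s=sense(); print(s["time_s"],s["tcp_rot"],s["finger_gap"],s["position"])
E
```

```text
pics
scene {'K': array([[528.55900171,   0.        , 328.81515858],
       [  0.        , 528.55900171, 242.55199429],
       [  0.        ,   0.        ,   1.        ]]), 'position': array([ 1.10914398, -0.6105981 ,  0.61550226]), 'rotation': array([[ 0.74768105,  0.35046555, -0.56404516],
       [ 0.66401439, -0.4043082 ,  0.62898312],
       [-0.00761117, -0.84481287, -0.53500775]])}
side {'K': array([[579.02852358,   0.        , 318.8982476 ],
       [  0.        , 579.02852358, 232.90286688],
       [  0.        ,   0.        ,   1.        ]]), 'position': array([0.02957315, 1.06014327, 0.78254811]), 'rotation': array([[-0.89286197, -0.22539079,  0.38986728],
       [-0.45030269,  0.45646264, -0.76737823],
       [-0.00499987, -0.86072112, -0.50905221]])}
{'K': array([[378.39480833,   0.        , 319.18588022],
       [  0.        , 378.39480833, 247.57809688],
       [  0.        ,   0.        ,   1.        ]]), 'tool_from_camera': array([[ 1.60112826e-04, -3.23675240e-01,  9.46168227e-01,
        -1.16724143e-01],
       [-9.32812291e-04, -9.46167876e-01, -3.23674962e-01,
         8.39508111e-02],
       [ 9.99999552e-01, -8.30772838e-04, -4.53421854e-04,
         8.48733095e-04],
       [ 0.00000000e+00,  0.00000000e+00,  0.00000000e+00,
         1.00000000e+00]])}
0.1 [[-6.18536639e-04  9.49279049e-01  3.14434261e-01]
 [ 1.65448171e-03  3.14434863e-01 -9.49277609e-01]
 [-9.99998440e-01 -6.69372486e-05 -1.76505431e-03]] 0.08543057298948058 [ 0.2120679  -0.64030825  0.25536964]
```

View pics/scene0.png

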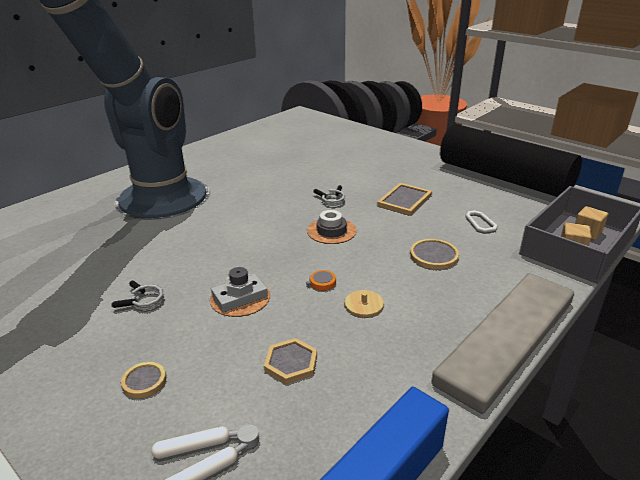

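View pics/side0.png

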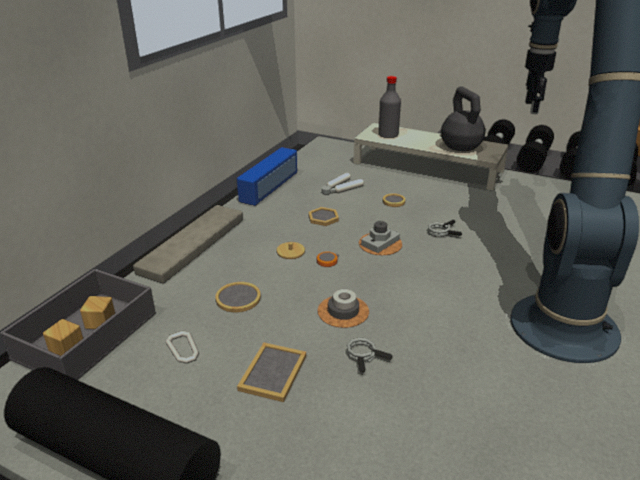

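The scene view shows the slab pile at about (240,290), with a small dark disc on top and probably the hex between. The big disc with the collar on it is at (331,225). Holders are small disc (144,380), hex (291,361), collar (364,303), big disc (434,253) and slab (405,198). The orange ring at (322,281) is a distractor. I'll take rough positions from both views.

```bash
cat > h.py <<'E'
from rig import *
import cv2, numpy as np
def cast(K,R,t,uv,z):
    uv=np.atleast_2d(np.asarray(uv,float)); r=np.c_[uv,np.ones(len(uv))]@np.linalg.inv(K).T@R.T
    return t+r*((z-t[2])/r[:,2])[:,None]
def wood(p):
    h=cv2.cvtColor(p,cv2.COLOR_RGB2HSV); return cv2.inRange(h,(14,90,110),(28,255,255))
def fill_cnts(m,a):
    m=cv2.morphologyEx(m,cv2.MORPH_CLOSE,np.ones((5,5)))
    c,_=cv2.findContours(m,cv2.RETR_EXTERNAL,cv2.CHAIN_APPROX_NONE); return [k[:,0] for k in c if cv2.contourArea(k)>a]
E
python3 - <<'E'
from h import *
for n in ["scene","side"]:
    d=np.load(n+"0.npz"); p=d["p"]; c=camera_params(n)
    for k in fill_cnts(wood(p),150):
        w=cast(c["K"],c["rotation"],c["position"],k,.012)[:,:2].astype(np.float32)
        (cx,cy),s,a=cv2.minAreaRect(w); print(n,k.mean(0).round(),np.round([cx,cy],3),np.round(s,3),round(a))
c=camera_params("scene")
for uv,z in [((240,293),.02),((331,230),.013),((238,269),.061),((331,213),.041)]: print(cast(c["K"],c["rotation"],c["position"],uv,z).round(3))
c=camera_params("side")
for uv,z in [((380,243),.02),((343,306),.023),((380,225),.061),((344,294),.041)]: print(cast(c["K"],c["rotation"],c["position"],uv,z).round(3))
a=np.load("scene0.npz")["p"][170:330,190:450]; cv2.imwrite("pics/crop1.png",cv2.resize(a[:,:,::-1],None,fx=3,fy=3,interpolation=2))
E
```

```text
scene [142. 379.] [ 0.513 -0.374] [0.066 0.064] 4
scene [291. 358.] [ 0.654 -0.196] [0.088 0.078] 5
scene [364. 302.] [ 0.654 -0.009] [0.069 0.069] 41
scene [322. 277.] [ 0.547 -0.003] [0.048 0.049] 41
scene [435. 253.] [0.664 0.215] [0.098 0.107] 68
scene [577. 230.] [0.855 0.492] [0.054 0.07 ] 24
scene [593. 214.] [0.852 0.595] [0.057 0.053] 90
scene [404. 197.] [0.472 0.383] [0.09  0.126] 9
scene [471.  45.] [-0.218  1.994] [0.075 0.544] 28
scene [453.  30.] [-0.58   2.419] [0.049 1.419] 28
scene [437.  14.] [-0.885  2.695] [0.098 1.277] 32
scene [418.  23.] [-0.865  2.463] [0.118 1.651] 35
side [272. 371.] [0.473 0.386] [0.091 0.133] 9
side [ 59. 334.] [0.915 0.494] [0.06  0.094] 13
side [343. 313.] [0.426 0.17 ] [0.107 0.1  ] 23
side [ 95. 310.] [0.906 0.405] [0.057 0.109] 30
side [238. 296.] [0.657 0.22 ] [0.099 0.106] 72
side [327. 257.] [ 0.551 -0.008] [0.05  0.051] 74
side [290. 250.] [0.647 0.003] [0.07  0.072] 74
side [377. 247.] [ 0.457 -0.114] [0.109 0.087] 6
side [323. 215.] [ 0.654 -0.196] [0.084 0.085] 88
side [394. 199.] [ 0.51  -0.365] [0.062 0.075] 26
[[ 0.473 -0.146  0.02 ]]
[[0.443 0.14  0.013]]
[[ 0.459 -0.134  0.061]]
[[0.425 0.16  0.041]]
[[ 0.454 -0.113  0.02 ]]
[[0.428 0.165 0.023]]
[[ 0.463 -0.13   0.061]]
[[0.434 0.147 0.041]]
```

View pics/crop1.png

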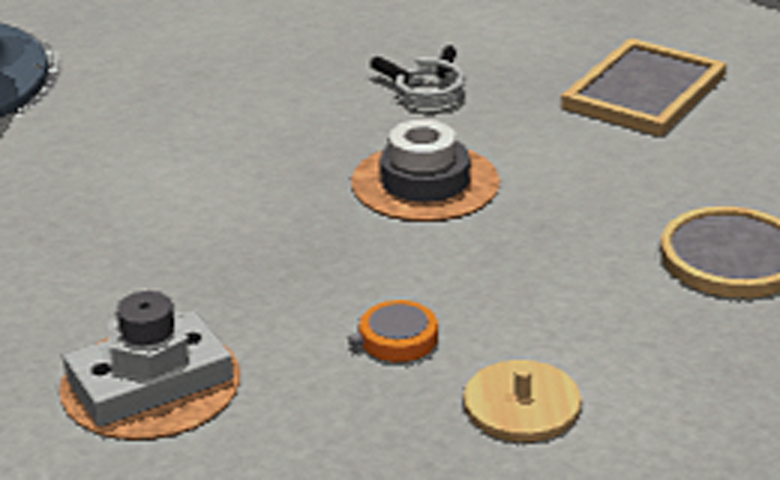

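Pile A is slab, hex and small disc at about (0.46,-0.13). Pile B is big disc and collar at about (0.43,0.15). Next I'll take close views with the wrist camera.

```bash
cat >> h.py <<'E'
def R(phi):
    c,s=np.cos(phi),np.sin(phi); return np.array([[0,-s,c],[0,c,s],[-1,0,0.]])
def shot(n):
    sleep(.3); s=sense(); p,d=camera("wrist"); T=camera_params("wrist"); M=T["tool_from_camera"]
    r=np.asarray(s["tcp_rot"]); Rc=r@M[:3,:3]; t=np.asarray(s["position"])+r@M[:3,3]
    np.savez(n+".npz",p=p,d=d,K=T["K"],R=Rc,t=t); cv2.imwrite(f"pics/{n}.png",p[:,:,::-1]); return p,T["K"],Rc,t
E
python3 - <<'E'
from h import *
for n,x,y in [("wA",.56,-.22),("wB",.54,.2)]:
    movep([x,y,.3],R(np.arctan2(y,x)-np.pi/2)); p,K,Rc,t=shot(n)
    for k in fill_cnts(wood(p),300):
        w=cast(K,Rc,t,k,.012)[:,:2].astype(np.float32)
        (cx,cy),s,a=cv2.minAreaRect(w); print(n,k.mean(0).round(),np.round([cx,cy],4),np.round(s,3),round(a,1))
s=sense();print(s["time_s"],s["joint_pos"],s["position"])
E
```

```text
wA [ 87. 371.] [0.4613 0.1383] [0.108 0.061] 76.1
wA [149. 275.] [ 0.5499 -0.005 ] [0.05 0.05] 23.1
wA [270. 274.] [ 0.4971 -0.1351] [0.047 0.106] 14.3
wA [105. 192.] [ 0.6516 -0.0088] [0.07  0.068] 68.5
wA [467. 187.] [ 0.5141 -0.3738] [0.064 0.063] 3.8
wA [263. 122.] [ 0.6544 -0.1968] [0.087 0.078] 64.7
wB [522. 360.] [ 0.4355 -0.1116] [0.098 0.034] 59.1
wB [572. 324.] [ 0.5058 -0.1446] [0.079 0.025] 72.8
wB [323. 291.] [0.4379 0.1554] [0.108 0.107] 20.2
wB [139. 197.] [0.4745 0.3811] [0.09  0.123] 8.6
wB [534. 167.] [ 0.6511 -0.0025] [0.069 0.068] 69.3
wB [344.  77.] [0.6612 0.2174] [0.098 0.099] 36.6
4.325 [-0.02014012  0.3161238  -0.51653802  1.69710076  0.16748124  1.17246025
 -1.79759181] [0.54022425 0.19950061 0.2999907 ]
```

View pics/wA.png

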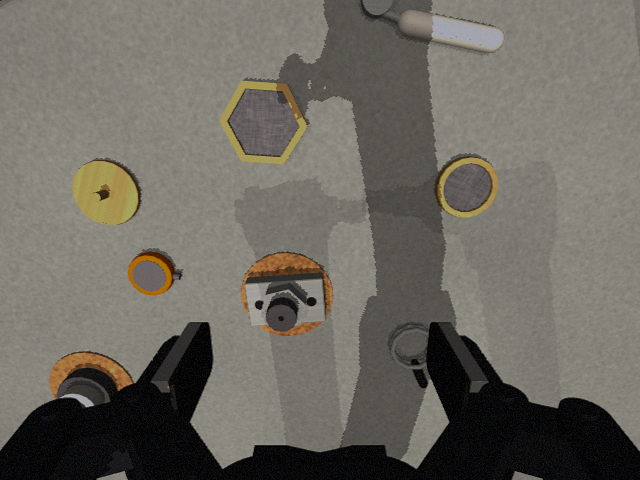

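View pics/wB.png

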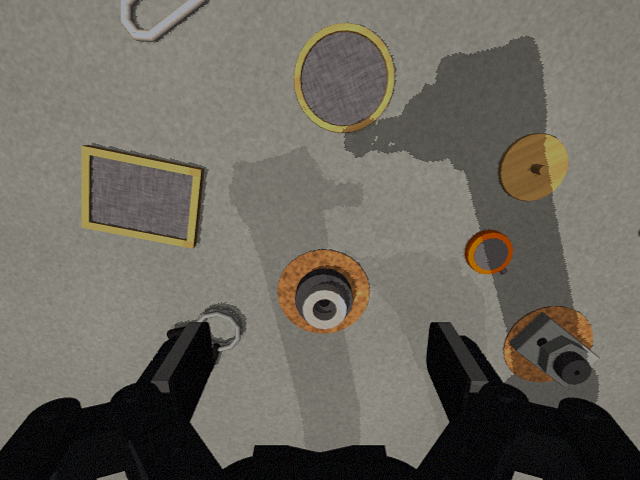

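The wrist views are clear. In wA the slab pile sits at about (285,300) with the hex under the small disc at (281,315). In wB the collar is on the big disc at about (324,300), and all five holders are identified. I'll measure the tops by height slices of the depth, and use touches on bare table to find how far the fingertips reach at different openings.

```bash
cat >> h.py <<'E'
def top(n,xy,z,tol=.005,rad=.07):
    """height slice of the depth picture around xy -> contour of the piece's top face, cast on plane z"""
    f=np.load(n+".npz"); K,Rc,t,d=f["K"],f["R"],f["t"],f["d"]
    v,u=np.mgrid[:480,:640]; c=np.stack([(u-K[0,2])/K[0,0]*d,(v-K[1,2])/K[1,1]*d,d],-1)@Rc.T+t
    m=(d>0)&(abs(c[...,2]-z)<tol)&(np.hypot(c[...,0]-xy[0],c[...,1]-xy[1])<rad)
    print("slice n",m.sum(),"z med",np.median(c[m][:,2]).round(4) if m.any() else None)
    m=cv2.morphologyEx(m.astype(np.uint8),cv2.MORPH_OPEN,np.ones((3,3)))
    k=max(cv2.findContours(m,cv2.RETR_EXTERNAL,cv2.CHAIN_APPROX_NONE)[0],key=cv2.contourArea)[:,0]
    w=cast(K,Rc,t,k,z)[:,:2].astype(np.float32)
    r=cv2.minAreaRect(w); e=cv2.minEnclosingCircle(w); M=cv2.moments(w)
    print(n,"rect",np.round(r[0],4),np.round(r[1],4),round(r[2],1),"circ",np.round(e[0],4),round(e[1],4),"mom",round(M["m10"]/M["m00"],4),round(M["m01"]/M["m00"],4))
    return r,e,w
E
python3 - <<'E'
from h import *
a=(.461,-.132); b=(.432,.153)
for z in (.059,.041,.023): top("wA",a,z)
for z in (.041,.023): top("wB",b,z)
s=sense(); f0=s["wrist_force"]; o=R(-1.2)
movep([.57,.1,.08],o)
for g in (0,.034,.068):
    command_gripper(g,30); move_l([.57,.1,.045],feed=.1); hit=move_l([.57,.1,.005],feed=.03,until_force=4)
    s=sense(); print(g,s["finger_gap"],hit,s["position"][2],s["wrist_force"],s["time_s"]); move_l([.57,.1,.06],feed=.15)
E
```

```text
slice n 712 z med 0.0579
wA rect [ 0.4664 -0.14  ] [0.0321 0.0338] 67.3 circ [ 0.4666 -0.1405] 0.0174 mom 0.4666 -0.1402
slice n 612 z med 0.0399
wA rect [ 0.4707 -0.1438] [0.0456 0.0424] 53.0 circ [ 0.4667 -0.1405] 0.0264 mom 0.4741 -0.1459
slice n 2008 z med 0.022
wA rect [ 0.4656 -0.1418] [0.0893 0.0567] 72.7 circ [ 0.4652 -0.1417] 0.0518 mom 0.4684 -0.1458
slice n 1067 z med 0.0397
wB rect [0.4332 0.1528] [0.0485 0.048 ] 20.2 circ [0.4334 0.153 ] 0.0253 mom 0.4334 0.153
slice n 1215 z med 0.022
wB rect [0.4424 0.1576] [0.0508 0.0659] 22.9 circ [0.4354 0.1543] 0.0339 mom 0.448 0.1603
0 -0.00019689809760111397 True 0.025126831006853968 [-0.61115969 -1.45734171  5.30935891] 7.3083
0.034 0.03435583935873019 True 0.024266744831018153 [-0.99735508  0.46511299  5.28270761] 9.1917
0.068 0.06813513442151999 True 0.017954947771009942 [-1.35224961 -0.31791242  6.06626874] 11.2
```

Everything matches the given sizes and heights. The tips reach 25, 24 and 18 mm ahead of the TCP at openings of 0, 34 and 68 mm. I'll start with the small disc.

```bash
cat >> h.py <<'E'
def near(phi,xy):  # choose the half-turn nearest the radial direction
    th=np.arctan2(xy[1],xy[0]); return th+(phi-th+np.pi/2)%np.pi-np.pi/2
def pick(xy,under,phi,tip,w,N,above=.007):
    o=R(near(phi,xy)); x,y=xy; z=under+above+tip
    command_gripper(min(.085,w+.018)); movep([x,y,.17],o); move_l([x,y,z+.025],feed=.2)
    if move_l([x,y,z],feed=.05,until_force=8): print("TOUCH",sense()["position"])
    command_gripper(w-.008,N); s=sense(); print("gap",s["finger_gap"],"z",s["position"][2],z)
    f=s["wrist_force"][2]; move_l([x,y,z+.03],feed=.07); move_l([x,y,.17],feed=.2); sleep(.2); s=sense(); print("gap",s["finger_gap"],"dF",s["wrist_force"][2]-f,"Fz",s["wrist_force"][2],s["time_s"])
    return s["position"][2]-z+under
def place(xy,phi,tip,w,above=.007,floor=.008):
    o=R(near(phi,xy)); x,y=xy; z=floor+above+tip
    movep([x,y,.17],o); move_l([x,y,z+.02],feed=.2); hit=move_l([x,y,z-.002],feed=.03,until_force=3)
    print("touch",hit,sense()["position"][2]-z, "gap",sense()["finger_gap"])
    command_gripper(min(.085,w+.01)); move_l([x,y,z+.03],feed=.08); move_l([x,y,.17],feed=.25); print("t",sense()["time_s"])
E
python3 - <<'E'
from h import *
movep([.5,-.05,.2],R(-.3))
pick((.4666,-.1404),.041,np.radians(-17.3),.024,.034,30)
place((.514,-.374),np.radians(-35),.024,.034)
movep([.466,-.142,.24],R(np.radians(-17.3))); shot("hx"); top("hx",(.466,-.141),.041); top("hx",(.466,-.141),.023); print(sense()["time_s"])
E
```

```text
gap 0.032182702729769065 z 0.07238615157457072 0.07200000000000001
gap 0.03218405602513224 dF -6.415184659408142 Fz -1.8665884791687963 16.2583
touch True 0.00048705350441122924 gap 0.031779560738244256
t 19.8833
slice n 2449 z med 0.04
hx rect [ 0.4653 -0.1387] [0.0514 0.0458] 82.9 circ [ 0.4652 -0.1386] 0.0262 mom 0.4654 -0.1387
slice n 3424 z med 0.022
hx rect [ 0.47   -0.1219] [0.0508 0.0555] 72.3 circ [ 0.4706 -0.1222] 0.0372 mom 0.4736 -0.1115
21.2083
```

View pics/hx.png

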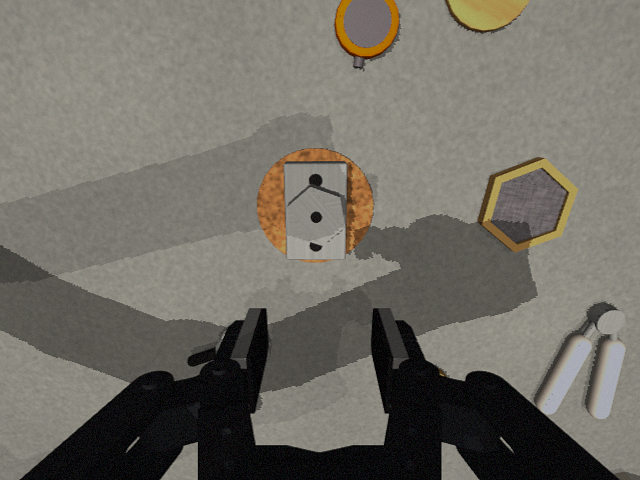

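The small disc is in place. The hex view shows it centred near (317,215), with flats across about -7°. I'll do the hex, then the slab.

Run:
```python
from h import *
pick((.4653,-.1387),.023,np.radians(-7.1),.0222,.046,45)
place((.6544,-.1968),np.radians(-7),.0222,.046)
movep([.466,-.142,.24],R(np.radians(-17.3))); shot("sl"); r,e,w=top("sl",(.466,-.141),.023)
print(sense()["time_s"])
```

```text
gap 0.04438036240322262 z 0.05262625223968402 0.052199999999999996
gap 0.04487790971443633 dF -6.692637987583588 Fz -2.665629309657267 24.8583
touch True 0.0004736732830072782 gap 0.04475670170535676
t 28.375
slice n 5943 z med 0.022
sl rect [ 0.4644 -0.1399] [0.0888 0.0555] 72.7 circ [ 0.4643 -0.1399] 0.0515 mom 0.4644 -0.1399
29.5667
```

Run:
```python
from h import *
pick((.4644,-.1399),.003,np.radians(-17.3),.0205,.056,90)
movep([.5,.2,.2],R(0))
place((.4742,.3815),np.radians(8.6),.0205,.056)
movep([.46,.2,.24],R(np.arctan2(.2,.46)))
shot("co"); top("co",(.433,.153),.041); top("co",(.433,.153),.023); top("co",(.474,.381),.028)
print(sense()["time_s"])
```

```text
gap 0.05383019547568631 z 0.031204524116984853 0.0305
gap 0.05365345275149121 dF -16.417940618939646 Fz -8.772700828426233 33.4417
touch True 0.0007982405754377031 gap 0.05383737161389539
t 38.2333
slice n 1713 z med 0.0399
co rect [0.4315 0.1541] [0.0488 0.049 ] 23.6 circ [0.4318 0.1539] 0.0252 mom 0.4315 0.1539
slice n 1932 z med 0.0221
co rect [0.4339 0.1606] [0.0556 0.0667] 82.5 circ [0.4331 0.1552] 0.0337 mom 0.4358 0.1682
slice n 5755 z med 0.0271
co rect [0.4765 0.3651] [0.0558 0.0622] 8.6 circ [0.4769 0.3658] 0.0409 mom 0.4783 0.3621
39.3833
```

View pics/co.png

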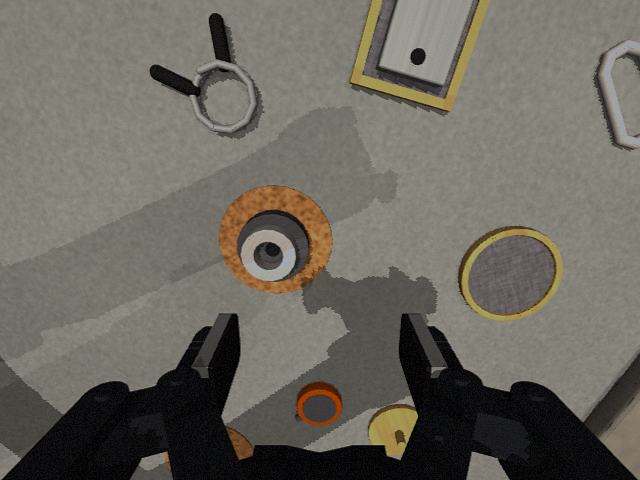

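The slab lies aligned in its recess (seen at about (425,50)), and the collar is at (268,253). Next are the collar and then the big disc.

Run:
```python
from h import *
c=[]
for n in ("wA","wB"):
    f=np.load(n+".npz")
    for k in fill_cnts(wood(f["p"]),300):
        w=cast(f["K"],f["R"],f["t"],k,.007)[:,:2].astype(np.float32); e=cv2.minAreaRect(w)
        if np.hypot(e[0][0]-.652,e[0][1]+.005)<.02: print(n,e); c.append(e[0])
c=np.mean(c,0); print(c)
pick((.4318,.1537),.023,.34,.0216,.050,45)
place(c,0.,.0216,.050)
movep([.46,.17,.24],R(.34)); shot("bd"); r,e,w=top("bd",(.433,.155),.023)
pick(e[0],.003,.34,.018,.068,70)
place((.6612,.2174),.34,.018,.068)
print(sense()["time_s"])
```

```text
wA ((0.6517687439918518, -0.005757145583629608), (0.07062212377786636, 0.06920063495635986), 68.45104217529297)
wB ((0.6514562964439392, -0.005377262830734253), (0.06979034841060638, 0.0691860169172287), 69.33399963378906)
[ 0.65161252 -0.0055672 ]
gap 0.048418723146298685 z 0.05229176790046704 0.0516
gap 0.04837333560862935 dF -8.594657983719475 Fz -2.28908667680336 43.0
touch True 0.000808574582841115 gap 0.04809608176813136
t 46.7583
slice n 4136 z med 0.0221
bd rect [0.4331 0.1546] [0.0658 0.0655] 19.3 circ [0.4331 0.1546] 0.0338 mom 0.4332 0.1546
gap 0.06552355147770979 z 0.028730615019654064 0.027999999999999997
gap 0.06495809393248422 dF -13.141438029951553 Fz -6.4305036735852275 52.1417
touch True 0.0009037884600953394 gap 0.06488650058536898
t 55.8333
55.8333
```

Everything is placed at 55.8 s. Now I'll check each piece from near, against its holder.

Run:
```python
from h import *
P=[("big",(.6612,.2174),.028),("slab",(.4742,.3815),.028),("collar",(.6516,-.0056),.026),("hex",(.6544,-.1968),.026),("small",(.514,-.374),.026)]
ims=[]
V=[("f1",.55,.3),("f2",.62,-.1),("f3",.52,-.33)]
for n,x,y in V:
    movep([x,y,.27],R(np.arctan2(y,x)-np.pi/2)); p,K,Rc,t=shot(n); ims.append(p)
    for q,xy,z in P:
        if (q in("big","slab"))==(n=="f1") and (n=="f3")==(q=="small"):
            print(q,end=" "); top(n,xy,z,.006)
    for k in fill_cnts(wood(p),300):
        w=cast(K,Rc,t,k,.012)[:,:2].astype(np.float32); r=cv2.minAreaRect(w); print("  holder",np.round(r[0],4),np.round(r[1],3),round(r[2],1))
cv2.imwrite("pics/fin.png",cv2.resize(np.hstack([i[:330] for i in ims[:2]]),(800,206))[:,:,::-1]); cv2.imwrite("pics/fin3.png",ims[2][:,:,::-1]); print(sense()["time_s"])
```

```text
big slice n 4359 z med 0.0271
f1 rect [0.6616 0.2173] [0.0657 0.0678] 28.5 circ [0.6609 0.2172] 0.0343 mom 0.6614 0.2172
slab slice n 4902 z med 0.027
f1 rect [0.4768 0.3794] [0.0567 0.0895] 8.3 circ [0.4769 0.3792] 0.0518 mom 0.4766 0.3794
  holder [ 0.4997 -0.1374] [0.096 0.039] 72.9
  holder [0.4355 0.1637] [0.108 0.097] 31.2
  holder [0.6482 0.0079] [0.069 0.051] 18.2
  holder [0.4745 0.3817] [0.09  0.124] 8.6
  holder [0.661  0.2178] [0.098 0.097] 37.3
collar slice n 1645 z med 0.025
f2 rect [ 0.6526 -0.0079] [0.0492 0.0482] 80.9 circ [ 0.6531 -0.0081] 0.0252 mom 0.6526 -0.0081
hex slice n 2188 z med 0.0249
f2 rect [ 0.6549 -0.1973] [0.0521 0.0458] 83.4 circ [ 0.655  -0.1971] 0.0266 mom 0.6551 -0.1973
  holder [0.4638 0.1601] [0.055 0.105] 29.3
  holder [ 0.4704 -0.1367] [0.103 0.108] 76.6
  holder [ 0.5504 -0.0048] [0.05 0.05] 80.9
  holder [ 0.5143 -0.3726] [0.064 0.064] 44.6
  holder [0.6529 0.1965] [0.056 0.098] 65.6
  holder [ 0.6522 -0.007 ] [0.069 0.069] 80.9
  holder [ 0.6544 -0.1962] [0.078 0.088] 34.0
small slice n 961 z med 0.025
f3 rect [ 0.5158 -0.3739] [0.0326 0.0328] 59.0 circ [ 0.5157 -0.3738] 0.017 mom 0.5157 -0.3737
  holder [0.4794 0.1515] [0.022 0.082] 15.1
  holder [ 0.55   -0.0046] [0.05 0.05] 25.1
  holder [ 0.4701 -0.1511] [0.108 0.096] 32.1
  holder [ 0.6381 -0.0219] [0.035 0.07 ] 42.4
  holder [ 0.5142 -0.3735] [0.064 0.063] 57.7
  holder [ 0.6547 -0.1969] [0.089 0.078] 4.7
60.625
```

View pics/fin.png

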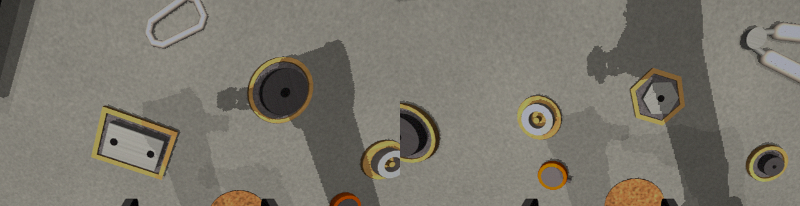

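View pics/fin3.png

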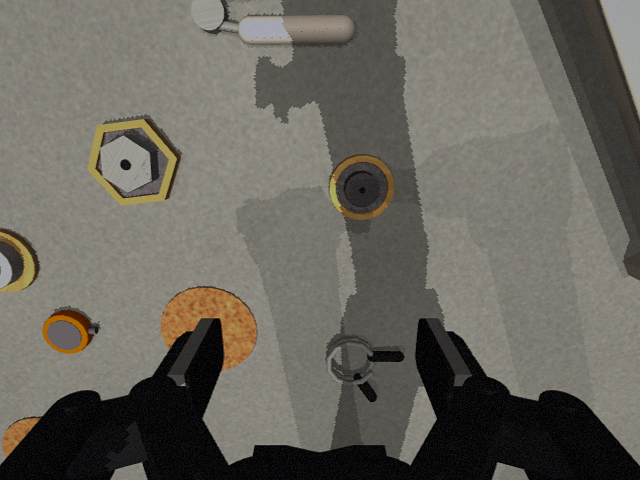

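All five pieces sit inside their holders, with offsets of 3 mm or less and the tops at the expected heights. In fin3 the hex is at (125,163) and the small disc at (361,188).

```bash
python3 -c "
from rig import *
finish_job()"
```

```text
the job is handed in; nothing more can be done
```

I took both piles apart and put all five pieces away, in the order small disc, hex, slab, collar, big disc. I handed the job in at about 61 s of the 115 s allowed; the system gives no verdict.

- **Setting down:** each piece was lowered until the first light contact, within 1 mm of the planned height. The gripper then opened and drew clear. None of the grips slipped, and the lifted weights were plausible.
- **Position:** in the last wrist views all five lie flat in their own holders. They are at most about 3.5 mm off centre by the camera, against the allowed 12 to 14 mm. The slab is 0.3° off its recess.
- **Height:** tops measured about 1 mm below nominal. The same 1 mm showed in every earlier depth reading, so I take it as camera bias. Undersides are therefore about 8 mm up, within the 5 to 10.5 mm limit.

No check failed or disagreed. I did not measure the pieces' speed separately; each was released and left untouched before the final views.

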